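# Wind a panel antenna's worm-drive tilt head up onto its stop

## Task

On the antenna tilt mount, swing the blue stop arm by its black knob all the way round to its end, so that its foot hangs over the path of the steel pin at the panel's side. Then wind the tilt head up one division with the red-handled crank, several turns clockwise, until you feel the pin press firmly on the sprung stop foot; do not overload the stop. Move the head by the crank only, leave the other things on the bench alone, and let go of everything.

Things in the scene. Friction and masses are not known exactly. Their poses are not given: they have to be found in the camera images.
- mount: Fixed tilt mount: dark steel base plate 270 x 130 x 8 mm with an aluminium worm gearbox (66 x 66 mm, 78 high). Origin: on the bench, directly below the crank's vertical axis; z up; +x runs along the plate from the gearbox to the white panel. Stands anywhere within 15 cm, turned up to 20 degrees. In its frame the head's level tilt axle runs along y at x=20, z=42 mm.
- crank_hub (a point): Centre of the black crank disc (78 mm dia) on the gearbox, at its upper face, 97 mm above the bench, on the vertical crank axis. Clockwise from above raises the head, 10 degrees a turn; stays where left. Free winding takes a steady 5 N at the handle; pressing the stop foot adds 1 N per 13 N on the foot (about 1 N per 0.07 to 0.1 rad). At rest the hand feels a little less; let go, it may spring back slightly.
- crank_handle (a point): Red upright crank handle, a cylinder 16 mm dia, 42 mm tall, standing on the disc 30 mm from the axis and spinning freely on its own axis, so it can be pinched and carried round without turning the hand. This point is on its axis 24 mm above the disc (121 mm above the bench).
- tilt_head: Yellow fork with a white flat panel antenna (115 x 145 x 24 mm), hinged on the axle. Origin on the axle; level (x axis horizontal) at tilt 0, +x end rises. Starts within 5 degrees of level. A white round scale on the gearbox has marks at 0, 30 (red) and 60 degrees: one division is 30.
- stop_pin (a point): Middle of the free length of the steel pin (10 mm dia, 36 mm long) that sticks out of the panel's side (towards mount -y), 95 mm from the tilt axle. It meets the stop foot somewhere between 26 and 34 degrees of tilt, after 2 to 4 turns.
- stop_post: Steel post, 20 mm dia, at mount x=102, y=-145 mm; origin 8 mm above the bench. The arm on it carries under its knob a rubber foot (18 mm dia) on a very stiff spring; a screw sets its height anew each time, up to 5 mm either way: feel for it. Firm: about 70 N, the crank feels twice as heavy as free. Under 25 N is too little; over 160 N (three times as heavy) overloads it.
- stop_pivot (a point): Vertical axis of the blue stop arm, at its upper face, 111 mm above the bench.
- stop_knob (a point): Black upright knob on the stop arm, 16 mm dia, 32 mm tall above the arm's upper face, 53 mm from the pivot. This point is on its axis, 18 mm above the arm's upper face (129 mm above the bench). The knob does not turn on the arm.
- stop_arm (a joint): Angle of the stop arm, rad: 0 when it points along mount +x (parked), growing anticlockwise from above to 1.571 at its end, where it points along mount +y and the foot hangs over the pin's path. It takes about 2.3 N at the knob and stays where it is left. Starts at 0 to 0.5.
- dust_cap: Bystander: orange round plastic cap, 38 mm dia, 18 mm high.
- bolt_cup: Bystander: small steel bowl, 56 mm dia, 35 mm high.
- screwdriver: Bystander: yellow-handled screwdriver, 200 mm long.
- spanner: Bystander: steel spanner, 180 mm long.
- mug: Bystander: blue mug, 80 mm dia, 90 mm high.
- module_a: Bystander: steel and blue plug-in transceiver, 71 x 14 x 10 mm.
- module_b: Bystander: second such transceiver.

How it is judged (in metres and radians):
On the way:
1. the stop arm is swung fully over to its end (value of joint stop_arm above 1.49 rad and contact force between tilt_head and stop_post below 1 N), for 0.2 s.
At the end, for the whole second after the job is handed in: The stop arm is at its end (over 1.49 rad), the head is wound up about one division (over 23 degrees) and at rest, its pin pressing on the stop foot with 25 to 160 N (value of joint stop_arm above 1.49 rad and contact force between tilt_head and stop_post between 25 and 160 N and angle between tilt_head's own z axis and vertical above 0.4 rad and angular speed of tilt_head below 0.02 rad/s); the robot touches nothing.
It fails at once if the stop is overloaded (over 160 N) (contact force between tilt_head and stop_post above 160 N).
It fails at once if the robot pushes the tilt head itself (contact force between the arm and tilt_head above 5 N).
It fails at once if the fingers push the tilt head itself (contact force between the fingers and tilt_head above 5 N).
It fails at once if a bystander is moved more than 20 mm (distance of any of dust_cap, bolt_cup, screwdriver, spanner, mug, module_a, module_b from where it was at the start of the episode above 0.02 m).
It also fails if it takes over 72 s, if anything falls off the work surface, if the arm or the gripper's body presses on something with over 40 N, if the wrist force passes 120 N, or if a joint passes its speed limit or range.

## Robot

A 7-joint arm with a two-finger parallel gripper is mounted at the origin on the work surface. World frame = base frame: x ahead of the robot, y to its left, z up, the work surface at z = 0. Lengths are in mm, angles in degrees, forces in N, time in s.
With the tool pointing down it reaches from about 400 to 875 mm from the base axis. Payload 4.4 kg.
Tool frame: the origin (TCP) lies midway between the tips of the shut fingers; the grasp point (between the pads) lies 19 mm behind it (bot.tcp_to_grasp is the distance from the TCP to the grasp point, in mm); z points along the fingers, y is the direction in which the jaws open and shut (so a half turn about z gives the same grasp; the last joint's range is limited). The gripper opens to 85 mm and grips with 20 to 120 N. Pads are 22 mm wide; open, the fingers measure 114 mm over their backs; the gripper's body (76 mm by 85 mm) begins 54 mm behind the grasp point. The pads swing forward as they close: fully open they stand 13 mm farther back than shut.
Start: joints at [-80.604, 36.005, 2.206, 86.941, -1.547, 57.084, -1.146], TCP at [148.033, 632.933, 231.313] pointing down, gripper open.
Joint ranges: [-175.42, 175.42], [-21.48, 121.26], [-71.46, 75.88], [10.55, 141.38], [-63.04, 243.04], [13.31, 113.54], [-168.57, 168.57]. Speed limits (degrees/s): [147.25, 147.25, 180, 180, 180, 180, 180].

## Interface

Orientations are given as a 3x3 rotation matrix whose columns are the frame's x, y, z axes.
In Python, from cell import bot gives the robot as it stands. The module is installed in compiled form; this text tells all that it offers.
- The arm moves only by the tool arm_command, never from a script. Its argument "rows" is a list of rows, each a list of 7 numbers: the opening in per cent of the stroke, from 0 (shut) to 100 (fully open), then the shift along the tool's x, y, z in mm, then the turn, a rotation vector about the tool's x, y, z in rad. In form: [[jaw, dx, dy, dz, rx, ry, rz], ...]. A call has 1 to 10 rows; each row shifts and turns the commanded pose from where the row before left it, along the tool's axes as they then stand; what a row does not reach is not made up. A row lasts 1/8 s, in which the tool goes at most 62.5 mm and 10.7 degrees, less where a joint would pass 70% of its speed; a pose out of reach is approached as far as the arm can. A call is refused whole if a number of a shift passes 62.5 or a number of a turn 0.188, either way. A call with a gripper value outside its range is refused whole. The fingers move at their own pace and stop on an object; "grip_force" is the grip in N (left out, the last holds). Time passes only in rows, so rows that do not move let the fingers close. It gives the time, the measured TCP pose, the force and the opening at its end, in the units of the state.
- bot.get_state(): the state, without advancing time (a new reading comes with each control period).
- bot.grab_frame(name): name is "side" or "top" or "wrist"; returns the picture (480x640x3 uint8, red, green, blue); there is no depth.
- bot.calibration(name): a dict with "K" (3x3 intrinsics, pixels), "eye" and "rotation" of the camera in the world. Camera axes: x right, y down, z forward; pixel columns grow to the right and rows downward; lengths in mm; the calibration is good to about 2 mm. A picture is of the moment at which its call begins: read the wrist's pose just before it. calibration takes no time and is no camera call; for the wrist camera it gives the pose at the moment of the call.
- bot.close_job(): hands the job in, once; it reports no verdict.
The state is a dict: "time": time; "joints": joint angles; "joint_velocities": joint speeds; "joint_efforts": joint torques, N m; "eef_pos": TCP position; "orientation": TCP orientation; "force": force on the tool from outside, world axes, zero at the start; "torque": the same for the moment, N m; "finger_gap": finger opening in mm.
Only numpy, scipy, OpenCV 4.12 (cv2) and the standard library are available. Lean on these libraries where they do the work, as an engineer would, in place of code of your own. Each camera call takes 0.05 s, during which the arm holds its last target. There are 200 camera calls.

## Working session

There is one attempt and no reset: what is moved stays moved. The work goes in short steps, Python scripts to look and compute and a tool call to move; the robot and the scene stay as the last step left them, time stands still between calls to the robot, and variables do not carry over. Pictures are saved under pics/ and viewed, about 8 in all and at most 12, crops included, and the job is handed in when it is done.

Besides the shell and the picture viewer there is one more tool, called after "Request:" by a JSON object that holds its "api" and its "payload". arm_command: Moves the arm, as the interface text tells. Its arguments: {"type":"object","properties":{"rows":{"type":"array","items":{"type":"array","items":{"type":"number"}}},"grip_force":{"type":"number"}},"required":["rows"]}

```bash
mkdir -p pics; cat > h.py <<'E'
import numpy as np, cv2
from cell import bot
def snap(n,f):
    im=bot.grab_frame(n); cv2.imwrite('pics/'+f,im[:,:,::-1]); return im
def ray(c,u,v):
    R=np.array(c['rotation']);d=R@np.linalg.solve(np.array(c['K']),[u,v,1.]);return np.array(c['eye']),d
def onz(c,u,v,z):
    e,d=ray(c,u,v);return e+d*(z-e[2])/d[2]
def proj(c,p):
    q=np.array(c['K'])@(np.array(c['rotation']).T@(np.array(p)-np.array(c['eye'])));return q[:2]/q[2]
E
python3 - <<'E'
from h import *
snap('top','t0.png');snap('side','s0.png')
for n in('top','side'):print(bot.calibration(n))
s=bot.get_state();print(s)
E
```

```text
{'K': array([[524.9089975 ,   0.        , 329.40766907],
       [  0.        , 524.9089975 , 241.32232918],
       [  0.        ,   0.        ,   1.        ]]), 'eye': array([ 360.1167287 ,  -48.46464765, 1242.01757108]), 'rotation': array([[ 0.01613873, -0.99055705,  0.13614795],
       [-0.99984643, -0.01505782,  0.00896541],
       [-0.00683066, -0.13627173, -0.99064795]])}
{'K': array([[454.20432318,   0.        , 325.43000094],
       [  0.        , 454.20432318, 238.84279763],
       [  0.        ,   0.        ,   1.        ]]), 'eye': array([ 160.63116416, -788.635647  ,  790.86635059]), 'rotation': array([[ 0.88231302, -0.31869734,  0.34634628],
       [-0.47029121, -0.56771709,  0.67566522],
       [-0.018706  , -0.75903183, -0.65078474]])}
{'time': 0.1, 'joints': array([-80.60543299,  36.05301574,   2.20232515,  86.9900539 ,
        -1.54753869,  57.08396703,  -1.14513775]), 'joint_velocities': array([-0.07612147, -0.05340337, -0.0316141 , -0.15768057, -0.07533748,
       -0.0839992 , -0.05322929]), 'joint_efforts': array([ 3.75060481e-03, -5.64544344e+01,  1.23080984e+00, -1.93977445e+01,
        1.12594044e-02,  5.42789086e-03, -1.70851212e-05]), 'eef_pos': array([147.87368513, 632.38325608, 230.48891584]), 'orientation': array([[-9.73722888e-01,  2.27735793e-01, -3.82850853e-04],
       [ 2.27736115e-01,  9.73721479e-01, -1.65599643e-03],
       [-4.33956243e-06, -1.69967060e-03, -9.99998556e-01]]), 'force': array([-0.12318024, -0.32600066, -0.70684018]), 'torque': array([ 0.03371799, -0.00974355, -0.04461171]), 'finger_gap': 85.24071335554811}
```

View pics/t0.png

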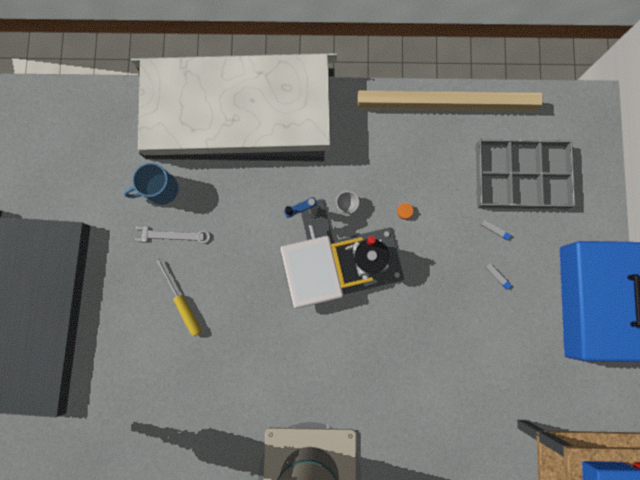

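View pics/s0.png

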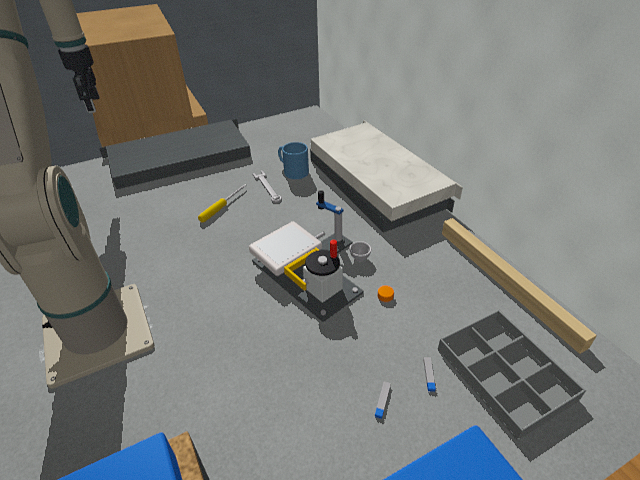

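Top view: crank disc at about (372,256), red handle at (372,240), panel at (312,272), blue arm from pivot (312,203) to knob (290,211), cup at (347,203), cap at (405,211). The side view agrees. Measuring now.

```bash
python3 - <<'E'
from h import *
t=cv2.imread('pics/t0.png');c=bot.calibration('top')
hsv=cv2.cvtColor(t,cv2.COLOR_BGR2HSV)
def cen(m,box):
    x0,y0,x1,y1=box;k=np.zeros(m.shape,np.uint8);k[y0:y1,x0:x1]=1
    ys,xs=np.nonzero((m>0)&(k>0));return xs.mean(),ys.mean(),len(xs),xs.min(),xs.max(),ys.min(),ys.max()
red=cv2.inRange(hsv,(0,150,80),(6,255,255))|cv2.inRange(hsv,(172,150,80),(180,255,255))
r=cen(red,(350,225,395,275));print('red',r)
blk=cv2.inRange(hsv,(0,0,0),(180,255,40))
n,l,st,ce=cv2.connectedComponentsWithStats(blk[225:300,340:420]);print(st,ce+[340,225])
blue=cv2.inRange(hsv,(100,130,60),(125,255,255));b=cen(blue,(280,190,325,225));print('blue',b)
hub=onz(c,372,256,97);print('hub',hub,'handle',onz(c,r[0],r[1],130))
print('knob',onz(c,290,211,135),'pivot',onz(c,312,203,111))
# yaw guess from hub and pivot
h=hub[:2];p=onz(c,312,203,111)[:2];d=p-h
print('yaw',np.degrees(np.arctan2(d[1],d[0])-np.arctan2(-145,102)),np.hypot(*d),np.hypot(145,102))
big=cv2.resize(t[170:320,260:420],None,fx=5,fy=4,interpolation=cv2.INTER_CUBIC) if 0 else cv2.resize(t[185:305,275:410],None,fx=5,fy=5,interpolation=cv2.INTER_CUBIC)
cv2.imwrite('pics/t0c.png',big)
E
```

```text
red (np.float64(370.7741935483871), np.float64(240.1451612903226), 62, np.int64(367), np.int64(375), np.int64(236), np.int64(244))
[[   0    0   80   75 5277]
 [  14   15   39   35  617]
 [   0   24    2    2    2]
 [   3   24    1    1    1]
 [  10   25    2    2    2]
 [  52   25    1    1    1]
 [   4   27    1    1    1]
 [   0   29    4    4    5]
 [  11   28    1    1    1]
 [  52   28    1    1    1]
 [   5   30    1    1    1]
 [  52   30    1    1    1]
 [  56   30    1    1    1]
 [   4   32    1    1    1]
 [  10   33    2    1    2]
 [  14   33    2    2    3]
 [   3   34    1    1    1]
 [   6   34    1    1    1]
 [  52   34    1    1    1]
 [   5   36    1    1    1]
 [   8   37    1    1    1]
 [  51   37    1    1    1]
 [  53   36    1    1    1]
 [  56   36    1    1    1]
 [  58   36    1    1    1]
 [   2   38    1    1    1]
 [  49   38    1    1    1]
 [  54   38    1    1    1]
 [  56   38    3    1    3]
 [   1   41    1    1    1]
 [   3   41    2    1    2]
 [   7   40    1    1    1]
 [  12   40    1    1    1]
 [  50   40    1    1    1]
 [  52   41    1 
[... 3451 characters left out ...]
        286.5       ]
 [359.         285.        ]
 [363.         286.5       ]
 [369.         286.        ]
 [376.         285.        ]
 [346.         288.        ]
 [350.         287.        ]
 [351.5        290.5       ]
 [354.         289.        ]
 [344.         291.        ]
 [348.         291.        ]]
blue (np.float64(299.63945578231295), np.float64(207.57142857142858), 147, np.int64(285), np.int64(316), np.int64(201), np.int64(216))
hub [ 486.42289141 -131.99289206   97.        ] handle [ 516.82935271 -126.79305736  130.        ]
knob [576.67979764  47.21709477 135.        ] pivot [599.97403195   1.39480569 111.        ]
yaw 104.46829506081795 175.17459698707162 177.28226081590904
```

View pics/t0c.png

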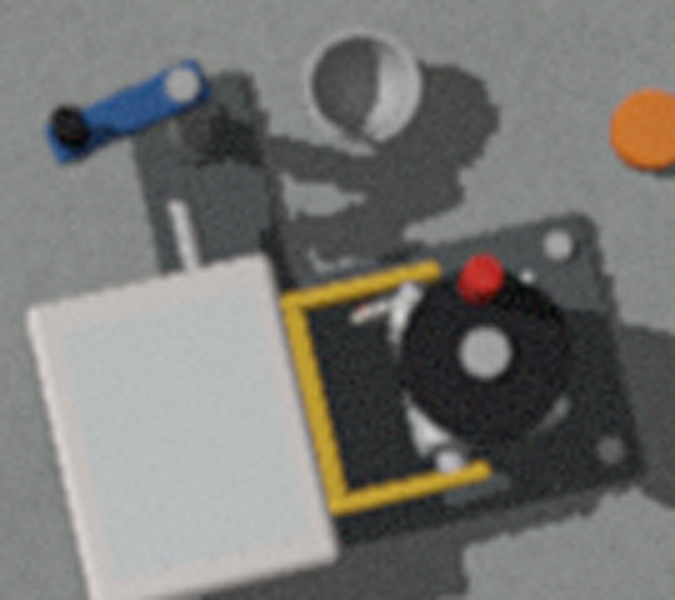

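Crop: knob (289,210), pivot (312,202), hub (372,255), handle (371,239), pin stub near (311,233). So mount yaw is about 104.5°, and the stop arm sits at about 0.2 rad. Next I go above the knob.

```bash
cat >> h.py <<'E'
def plan(wps,jaw=50,start=None):
    """wps: list of (x,y,z,jawyaw_deg,nrows); prints rows in tool axes"""
    s=bot.get_state(); p=np.array(s['eef_pos'] if start is None else start[:3],float); R=np.array(s['orientation'])
    a=np.degrees(np.arctan2(R[1,1],R[0,1])) if start is None else start[3]; out=[]
    for x,y,z,b,n in wps:
        b=a+(b-a+180)%360-180
        P=np.linspace(p,[x,y,z],n+1); A=np.linspace(a,b,n+1)
        for i in range(n):
            t=np.radians(A[i]); Y=np.array([np.cos(t),np.sin(t),0]); Z=np.array([0,0,-1.]); X=np.cross(Y,Z)
            d=P[i+1]-P[i]; out.append([jaw]+[round(float(v),1) for v in (d@X,d@Y,d@Z)]+[0,0,round(-float(np.radians(A[i+1]-A[i])),3)])
        p=np.array([x,y,z],float);a=b
    for i in range(0,len(out),10):print(str(out[i:i+10]).replace(' ',''))
def rep():
    s=bot.get_state();R=s['orientation'];print('t',s['time'],'p',np.round(s['eef_pos'],1),'yaw',round(float(np.degrees(np.arctan2(R[1,1],R[0,1]))),1),'F',np.round(s['force'],1),'T',np.round(s['torque'],2),'gap',round(s['finger_gap'],1),'j',np.round(s['joints'],0))
E
python3 - <<'E'
from h import *
plan([(520,0,235,-63,15)],55)
E
```

```text
[[55,-33.8,-35.4,-0.3,0,0,0.163],[55,-39.0,-29.5,-0.3,0,0,0.163],[55,-43.3,-22.8,-0.3,0,0,0.163],[55,-46.4,-15.4,-0.3,0,0,0.163],[55,-48.3,-7.7,-0.3,0,0,0.163],[55,-48.9,0.2,-0.3,0,0,0.163],[55,-48.2,8.1,-0.3,0,0,0.163],[55,-46.3,15.8,-0.3,0,0,0.163],[55,-43.1,23.1,-0.3,0,0,0.163],[55,-38.8,29.8,-0.3,0,0,0.163]]
[[55,-33.4,35.7,-0.3,0,0,0.163],[55,-27.2,40.6,-0.3,0,0,0.163],[55,-20.3,44.5,-0.3,0,0,0.163],[55,-12.8,47.2,-0.3,0,0,0.163],[55,-5.0,48.7,-0.3,0,0,0.163]]
```

Request:
{"api": "arm_command", "payload": {"rows": [[55,-33.8,-35.4,-0.3,0,0,0.163],[55,-39.0,-29.5,-0.3,0,0,0.163],[55,-43.3,-22.8,-0.3,0,0,0.163],[55,-46.4,-15.4,-0.3,0,0,0.163],[55,-48.3,-7.7,-0.3,0,0,0.163],[55,-48.9,0.2,-0.3,0,0,0.163],[55,-48.2,8.1,-0.3,0,0,0.163],[55,-46.3,15.8,-0.3,0,0,0.163],[55,-43.1,23.1,-0.3,0,0,0.163],[55,-38.8,29.8,-0.3,0,0,0.163]]}}

```text
time: 1.35
eef_pos: [395.9, 209.6, 234.3]
orientation: [[0.29, 0.957, -0.0], [0.957, -0.29, 0.0], [0.0, -0.0, -1.0]]
force: [0.8, 0.7, 0.1]
finger_gap: 47.0
```

Request:
{"api": "arm_command", "payload": {"rows": [[55,-33.4,35.7,-0.3,0,0,0.163],[55,-27.2,40.6,-0.3,0,0,0.163],[55,-20.3,44.5,-0.3,0,0,0.163],[55,-12.8,47.2,-0.3,0,0,0.163],[55,-5.0,48.7,-0.3,0,0,0.163],[55,0,0,0,0,0,0]]}}

```text
time: 2.1
eef_pos: [519.9, -4.6, 235.9]
orientation: [[0.896, 0.444, 0.001], [0.444, -0.896, -0.003], [-0.0, 0.004, -1.0]]
force: [-1.5, 0.7, -0.2]
finger_gap: 47.2
```

```bash
python3 - <<'E'
from h import *
rep();c=bot.calibration('wrist');im=snap('wrist','w1.png')
print(c)
for p in [(577,47,143),(600,1,111),(486,-132,97),(517,-127,139)]:print(p,proj(c,p))
E
```

```text
t 2.1 p [519.9  -4.6 235.9] yaw -63.7 F [-1.5  0.7 -0.2] T [ 0.02 -0.01  0.01] gap 47.2 j [-31.  30.  43. 108. -26.  51. -39.]
{'K': array([[374.8833924 ,   0.        , 317.29928773],
       [  0.        , 374.8833924 , 237.47101154],
       [  0.        ,   0.        ,   1.        ]]), 'eye': array([588.2991141 ,  30.97702415, 378.65680815]), 'rotation': array([[ 0.44312452, -0.85592462, -0.26652149],
       [-0.89645107, -0.42175146, -0.13601904],
       [ 0.00401622,  0.29919685, -0.95418296]])}
(577, 47, 143) [283.55160615 125.19406366]
(600, 1, 111) [362.60792207 124.20380342]
(486, -132, 97) [434.69266407 322.3307226 ]
(517, -127, 139) [469.1954566  315.39438351]
```

View pics/w1.png

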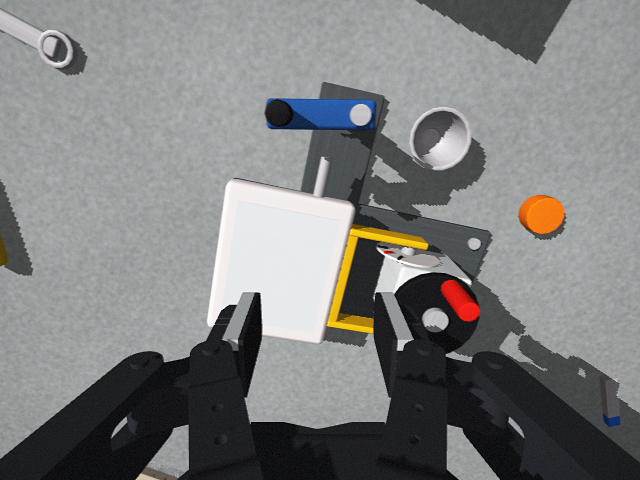

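Wrist view: knob top (278,112), pivot cap (361,115), hub cap (436,320), handle top (470,314), cup (440,138). All of it agrees with the estimates.

```bash
python3 - <<'E'
from h import *
c=bot.calibration('wrist')
k=onz(c,278,112,143);p=onz(c,361,115,113);h=onz(c,436,320,100);a=onz(c,470,314,139)
print('knob',k,'piv',p,'hub',h,'hand',a)
f=lambda d:np.degrees(np.arctan2(d[1],d[0]))
print(f((p-h)[:2])-f((102,-145)),np.hypot(*(p-h)[:2]),f((k-p)[:2]),np.hypot(*(k-p)[:2]),np.hypot(*(a-h)[:2]))
E
```

```text
knob [580.7708089  56.2260898 143.       ] piv [603.14438409   8.38287429 113.        ] hub [ 488.74487956 -126.84888235  100.        ] hand [ 517.52859081 -123.54500775  139.        ]
104.64599540155248 177.12954197768278 115.06284206577938 52.81619199852408 28.97270474938282
```

```bash
python3 - <<'E'
from h import *
rep();c=bot.calibration('wrist');im=snap('wrist','w2.png');rep()
a=cv2.imread('pics/w1.png',0).astype(np.float32);b=cv2.imread('pics/w2.png',0).astype(np.float32)
print(cv2.phaseCorrelate(a[:200],b[:200]))
t=bot.calibration('top');s=bot.calibration('side')
S=cv2.imread('pics/s0.png');hs=cv2.cvtColor(S,cv2.COLOR_BGR2HSV)
red=cv2.inRange(hs,(0,150,80),(6,255,255))|cv2.inRange(hs,(172,150,80),(180,255,255))
ys,xs=np.nonzero(red[230:265,320:345]);print('side red',xs.mean()+320,ys.mean()+230,ys.min()+230,ys.max()+230)
for q in [(517.5,-123.5),(517,-129),(514,-128)]:print(proj(s,(*q,121)),proj(s,(*q,139)),proj(t,(*q,139)))
E
```

```text
t 2.15 p [518.7  -1.9 235.5] yaw -63.4 F [ 0.2 -0.4 -0.6] T [ 0.03  0.04 -0.02] gap 46.8 j [-31.  30.  42. 108. -26.  51. -39.]
t 2.2 p [ 5.181e+02 -2.000e-01  2.353e+02] yaw -63.3 F [-0.3  0.  -0.2] T [-0.01 -0.02  0.02] gap 47.3 j [-31.  30.  42. 108. -26.  51. -39.]
((4.759473764799623, -0.10724843437100162), 0.9274947528839111)
side red 333.02479338842977 248.43801652892563 240 257
[331.99946389 246.54434741] [331.9232744  240.41200188] [369.52487756 239.22113942]
[332.99445184 248.05725241] [332.92969755 241.91873746] [372.11800375 239.49347456]
[331.58794508 248.23616223] [331.50657463 242.09751152] [371.63892971 240.88728058]
```

```bash
python3 - <<'E'
from h import *
c=bot.calibration('wrist')
c['eye']=np.array([588.2991141,30.97702415,378.65680815]);c['rotation']=np.array([[0.44312452,-0.85592462,-0.26652149],[-0.89645107,-0.42175146,-0.13601904],[0.00401622,0.29919685,-0.95418296]])
k=onz(c,278,112,143);p=onz(c,361,115,113);h=onz(c,436,320,100);a=onz(c,470,314,139)
print('knob',k,'piv',p,'hub',h,'hand',a)
f=lambda d:np.degrees(np.arctan2(d[1],d[0]))
print(f((p-h)[:2])-f((102,-145)),f((k-p)[:2]));rep()
E
```

```text
knob [582.37784227  53.12164497 143.        ] piv [604.66031474   5.01991019 113.        ] hub [ 489.45738523 -130.08686188  100.        ] hand [ 518.19984037 -126.89979885  139.        ]
104.42201067792868 114.85528735134257
t 2.2 p [ 5.181e+02 -2.000e-01  2.353e+02] yaw -63.3 F [-0.3  0.  -0.2] T [-0.01 -0.02  0.02] gap 47.3 j [-31.  30.  42. 108. -26.  51. -39.]
```

```bash
python3 - <<'E'
from h import *
plan([(580.5,51.5,180,-65,3),(580.5,51.5,118,-65,3)],55)
E
```

```text
[[55,26.3,-6.0,18.4,0,0,0.01],[55,26.3,-6.3,18.4,0,0,0.01],[55,26.2,-6.6,18.4,0,0,0.01],[55,0.0,0.0,20.7,0,0,-0.0],[55,0.0,0.0,20.7,0,0,-0.0],[55,0.0,0.0,20.7,0,0,-0.0]]
```

Request:
{"api": "arm_command", "payload": {"rows": [[55,26.3,-6.0,18.4,0,0,0.01],[55,26.3,-6.3,18.4,0,0,0.01],[55,26.2,-6.6,18.4,0,0,0.01],[55,0,0,20.7,0,0,0],[55,0,0,20.7,0,0,0],[55,0,0,20.7,0,0,0],[55,0,0,0,0,0,0],[0,0,0,0,0,0,0],[0,0,0,0,0,0,0],[0,0,0,0,0,0,0]], "grip_force": 25}}

```text
time: 3.45
eef_pos: [581.5, 51.9, 119.5]
orientation: [[0.906, 0.423, 0.001], [0.423, -0.906, 0.001], [0.002, -0.0, -1.0]]
force: [-0.5, 0.3, 4.5]
finger_gap: 15.1
```

```bash
python3 - <<'E'
from h import *
rep()
E
```

```text
t 3.45 p [581.5  51.9 119.5] yaw -65.0 F [-0.5  0.3  4.5] T [0.19 0.12 0.05] gap 15.1 j [-29.  44.  35. 104. -35.  43. -40.]
```

```bash
python3 - <<'E'
from h import *
pv=np.array([603,4.]);W=[]
for i in range(1,11):
    a=114.4+8*i;W.append((*(pv+53*np.array([np.cos(np.radians(a)),np.sin(np.radians(a))])),118,a-180,1))
plan(W,0,(580.9,51.7,118,-65))
E
```

```text
[[0,-7.0,0.0,0.0,0,0,-0.129],[0,-7.4,0.5,0.0,0,0,-0.14],[0,-7.4,0.5,0.0,0,0,-0.14],[0,-7.4,0.5,0.0,0,0,-0.14],[0,-7.4,0.5,0.0,0,0,-0.14],[0,-7.4,0.5,0.0,0,0,-0.14],[0,-7.4,0.5,0.0,0,0,-0.14],[0,-7.4,0.5,0.0,0,0,-0.14],[0,-7.4,0.5,0.0,0,0,-0.14],[0,-7.4,0.5,0.0,0,0,-0.14]]
```

Request:
{"api": "arm_command", "payload": {"rows": [[0,-7.0,0,0,0,0,-0.129],[0,-7.4,0.5,0,0,0,-0.14],[0,-7.4,0.5,0,0,0,-0.14],[0,-7.4,0.5,0,0,0,-0.14],[0,-7.4,0.5,0,0,0,-0.14]]}}

```text
time: 4.08
eef_pos: [556.7, 26.4, 119.5]
orientation: [[0.427, 0.904, 0.004], [0.904, -0.427, 0.0], [0.002, 0.003, -1.0]]
force: [1.3, -0.0, 1.7]
finger_gap: 15.0
```

Request:
{"api": "arm_command", "payload": {"rows": [[0,-7.4,0.5,0,0,0,-0.14],[0,-7.4,0.5,0,0,0,-0.14],[0,-7.4,0.5,0,0,0,-0.14],[0,-7.4,0.5,0,0,0,-0.14]]}}

```text
time: 4.58
eef_pos: [552.3, -2.4, 119.5]
orientation: [[-0.119, 0.993, 0.004], [0.993, 0.119, 0.0], [-0.0, 0.004, -1.0]]
force: [3.2, 1.4, 0.3]
finger_gap: 14.5
```

Request:
{"api": "arm_command", "payload": {"rows": [[0,-7.4,0.5,0,0,0,-0.14],[0,0,0,0,0,0,0]]}}

```text
time: 4.82
eef_pos: [553.6, -9.4, 119.5]
orientation: [[-0.252, 0.968, 0.004], [0.968, 0.252, 0.001], [-0.0, 0.004, -1.0]]
force: [2.9, 2.0, 2.7]
finger_gap: 15.4
```

Request:
{"api": "arm_command", "payload": {"rows": [[0,-3,0,0,0,0,-0.05],[0,0,0,0,0,0,0]]}}

```text
time: 5.08
eef_pos: [553.8, -9.8, 119.4]
orientation: [[-0.301, 0.954, 0.003], [0.954, 0.301, 0.003], [0.002, 0.004, -1.0]]
force: [1.8, 7.0, 4.4]
finger_gap: 15.0
```

Request:
{"api": "arm_command", "payload": {"rows": [[0,-3,0,0,0,0,0],[0,0,0,0,0,0,0]]}}

```text
time: 5.32
eef_pos: [553.7, -9.8, 119.4]
orientation: [[-0.302, 0.953, 0.001], [0.953, 0.302, 0.006], [0.006, 0.002, -1.0]]
force: [0.2, 11.5, 7.2]
finger_gap: 14.5
```

```bash
python3 - <<'E'
from h import *
plan([(553.5,-9,175,14.4,2),(517.7,-126,180,14.4,4),(517.7,-126,107,14.4,3)],50)
E
```

```text
[[50,0.4,0.0,-27.8,0,0,0.028],[50,0.4,0.0,-27.8,0,0,0.028],[50,-26.1,-15.9,-1.2,0,0,-0.0],[50,-26.1,-15.9,-1.2,0,0,-0.0],[50,-26.1,-15.9,-1.2,0,0,-0.0],[50,-26.1,-15.9,-1.2,0,0,-0.0],[50,0.0,0.0,24.3,0,0,-0.0],[50,0.0,0.0,24.3,0,0,-0.0],[50,0.0,0.0,24.3,0,0,-0.0]]
```

Request:
{"api": "arm_command", "payload": {"rows": [[0,4,0,0,0,0,0],[50,1,0,0,0,0,0],[50,0,0,0,0,0,0],[50,0,0,0,0,0,0],[50,0.4,0,-27.8,0,0,0.028],[50,0.4,0,-27.8,0,0,0.028],[50,0,0,0,0,0,0]]}}

```text
time: 6.2
eef_pos: [552.8, -10.3, 175.8]
orientation: [[-0.246, 0.969, 0.004], [0.969, 0.246, -0.0], [-0.001, 0.004, -1.0]]
force: [1.4, 0.1, -0.3]
finger_gap: 42.7
```

Request:
{"api": "arm_command", "payload": {"rows": [[50,-26.1,-15.9,-1.2,0,0,0],[50,-26.1,-15.9,-1.2,0,0,0],[50,-26.1,-15.9,-1.2,0,0,0],[50,-26.1,-15.9,-1.2,0,0,0],[50,0,0,0,0,0,0],[50,0,0,0,0,0,0]]}}

```text
time: 6.95
eef_pos: [515.4, -125.9, 178.2]
orientation: [[-0.247, 0.969, -0.001], [0.969, 0.247, 0.001], [0.001, -0.001, -1.0]]
force: [0.2, 0.5, 0.3]
finger_gap: 42.8
```

```bash
python3 - <<'E'
from h import *
rep();c=bot.calibration('wrist');im=snap('wrist','w3.png');rep();snap('top','t3.png')
for p in [(517.7,-126,139),(488,-130.5,100),(603,4,113),(551.7,-9.5,143)]:print(p,proj(c,p))
print(repr(c['eye']),repr(c['rotation']))
E
```

```text
t 6.95 p [ 515.4 -125.9  178.2] yaw 14.3 F [0.2 0.5 0.3] T [-0.06 -0.    0.03] gap 42.8 j [  2.  31.  13. 109. -10.  41.  35.]
t 7.0 p [ 515.6 -125.4  178.3] yaw 14.3 F [0.7 0.4 0.4] T [ 0.01  0.03 -0.03] gap 42.9 j [  2.  31.  13. 109. -10.  41.  35.]
(517.7, -126, 139) [321.06865044 275.88435188]
(488, -130.5, 100) [272.48066439 246.67910701]
(603, 4, 113) [546.78105235  64.70804721]
(551.7, -9.5, 143) [464.39973115  56.12098868]
array([496.56265987, -50.69570011, 321.0690818 ]) array([[ 9.69297326e-01,  2.34668086e-01,  7.34410131e-02],
       [ 2.45891622e-01, -9.24985823e-01, -2.89721484e-01],
       [-5.64901593e-05,  2.98884790e-01, -9.54289201e-01]])
```

View pics/w3.png

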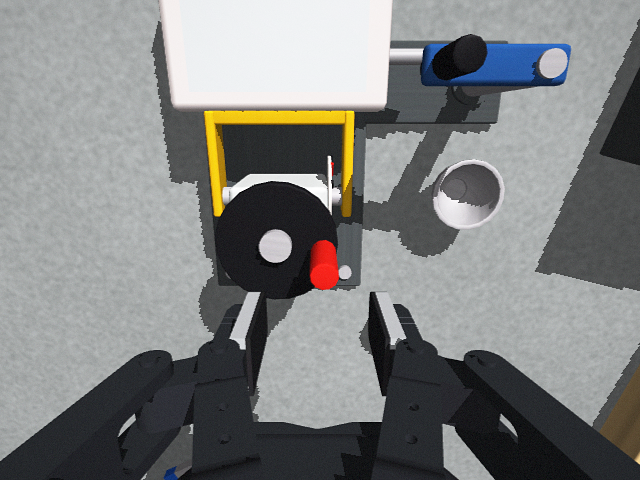

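Wrist view: the blue arm has swung to point over the pin, with its knob at (468,52) and pivot at (551,62). Hub is at (275,246) and handle top at (324,276), both within a few pixels of prediction.

```bash
python3 - <<'E'
from h import *
c=bot.calibration('wrist');c['eye']=np.array([496.56265987,-50.69570011,321.0690818]);c['rotation']=np.array([[9.69297326e-01,2.34668086e-01,7.34410131e-02],[2.45891622e-01,-9.24985823e-01,-2.89721484e-01],[-5.64901593e-05,2.98884790e-01,-9.54289201e-01]])
print('hub',onz(c,275,246,100),'hand',onz(c,324,276,139),'piv',onz(c,551,62,113))
rep();plan([(519,-126,107,14.4,4)],50)
E
```

```text
hub [ 489.42556962 -129.6778446   100.        ] hand [ 519.21052015 -125.68469842  139.        ] piv [604.54185781   5.68881401 113.        ]
t 7.05 p [ 515.8 -125.3  178.4] yaw 14.4 F [ 0.8 -0.5  0. ] T [-0.02  0.03  0.  ] gap 42.9 j [  2.  31.  13. 109. -10.  41.  35.]
[[50,-0.4,0.7,17.8,0,0,-0.0],[50,-0.4,0.7,17.8,0,0,-0.0],[50,-0.4,0.7,17.8,0,0,-0.0],[50,-0.4,0.7,17.8,0,0,-0.0]]
```

Request:
{"api": "arm_command", "payload": {"rows": [[50,0,0.5,17.8,0,0,0],[50,0,0.5,17.8,0,0,0],[50,0,0.5,17.8,0,0,0],[50,0,0.5,17.8,0,0,0],[50,0,0,0,0,0,0],[0,0,0,0,0,0,0],[0,0,0,0,0,0,0],[0,0,0,0,0,0,0]], "grip_force": 40}}

```text
time: 8.05
eef_pos: [518.9, -125.8, 108.5]
orientation: [[-0.247, 0.969, 0.003], [0.969, 0.247, 0.0], [-0.001, 0.003, -1.0]]
force: [2.0, 1.2, 1.4]
finger_gap: 14.9
```

```bash
python3 - <<'E'
from h import *
rep()
E
```

```text
t 8.05 p [ 518.9 -125.8  108.5] yaw 14.3 F [2.  1.2 1.4] T [ 0.3  -0.41  0.03] gap 14.9 j [  4.  37.  11. 112. -13.  32.  37.]
```

```bash
python3 - <<'E'
from h import *
W=[(489.2+30*np.cos(a),-130+30*np.sin(a),107,14.4,1) for a in np.radians(8-18*np.arange(1,11))]
plan(W,0,(518.9,-125.8,107,14.4))
E
```

```text
[[0,-9.1,-2.5,0.0,0,0,-0.0],[0,-7.8,-5.2,0.0,0,0,-0.0],[0,-5.9,-7.3,0.0,0,0,-0.0],[0,-3.3,-8.8,0.0,0,0,-0.0],[0,-0.4,-9.4,0.0,0,0,-0.0],[0,2.5,-9.0,0.0,0,0,-0.0],[0,5.2,-7.8,0.0,0,0,-0.0],[0,7.3,-5.9,0.0,0,0,-0.0],[0,8.8,-3.3,0.0,0,0,-0.0],[0,9.4,-0.4,0.0,0,0,-0.0]]
```

Request:
{"api": "arm_command", "payload": {"rows": [[0,-9.1,-2.5,0,0,0,0],[0,-7.8,-5.2,0,0,0,0],[0,-5.9,-7.3,0,0,0,0],[0,-3.3,-8.8,0,0,0,0],[0,-0.4,-9.4,0,0,0,0]]}}

```text
time: 8.68
eef_pos: [494.4, -158.6, 108.5]
orientation: [[-0.248, 0.969, 0.005], [0.969, 0.248, 0.001], [0.0, 0.005, -1.0]]
force: [6.4, 6.7, 0.6]
finger_gap: 14.9
```

Request:
{"api": "arm_command", "payload": {"rows": [[0,2.5,-9.0,0,0,0,0],[0,5.2,-7.8,0,0,0,0],[0,7.3,-5.9,0,0,0,0],[0,8.8,-3.3,0,0,0,0],[0,9.4,-0.4,0,0,0,0]]}}

```text
time: 9.3
eef_pos: [460.2, -137.2, 108.5]
orientation: [[-0.245, 0.97, 0.005], [0.97, 0.245, -0.004], [-0.005, 0.004, -1.0]]
force: [2.9, -5.4, -1.4]
finger_gap: 14.8
```

Request:
{"api": "arm_command", "payload": {"rows": [[0,9.1,2.5,0,0,0,0],[0,7.8,5.2,0,0,0,0],[0,5.9,7.3,0,0,0,0],[0,3.3,8.8,0,0,0,0],[0,0.4,9.4,0,0,0,0]]}}

```text
time: 9.93
eef_pos: [480.0, -100.3, 108.3]
orientation: [[-0.245, 0.969, -0.007], [0.969, 0.245, 0.002], [0.003, -0.006, -1.0]]
force: [-7.7, 2.7, 13.0]
finger_gap: 14.8
```

Request:
{"api": "arm_command", "payload": {"rows": [[0,-2.5,9.0,0,0,0,0],[0,-5.2,7.8,0,0,0,0],[0,-7.3,5.9,0,0,0,0],[0,-8.8,3.3,0,0,0,0],[0,-9.4,0.4,0,0,0,0],[0,0,0,0,0,0,0]]}}

```text
time: 10.68
eef_pos: [518.8, -125.4, 108.4]
orientation: [[-0.247, 0.969, 0.002], [0.969, 0.247, 0.001], [0.0, 0.002, -1.0]]
force: [2.0, 4.0, 4.6]
finger_gap: 14.8
```

Request:
{"api": "arm_command", "payload": {"rows": [[0,-9.1,-2.5,0,0,0,0],[0,-7.8,-5.2,0,0,0,0],[0,-5.9,-7.3,0,0,0,0],[0,-3.3,-8.8,0,0,0,0],[0,-0.4,-9.4,0,0,0,0],[0,2.5,-9.0,0,0,0,0],[0,5.2,-7.8,0,0,0,0],[0,7.3,-5.9,0,0,0,0],[0,8.8,-3.3,0,0,0,0],[0,9.4,-0.4,0,0,0,0]]}}

```text
time: 11.92
eef_pos: [460.3, -137.5, 108.5]
orientation: [[-0.244, 0.97, 0.006], [0.97, 0.244, -0.005], [-0.006, 0.004, -1.0]]
force: [4.7, -5.0, 1.0]
finger_gap: 15.1
```

Request:
{"api": "arm_command", "payload": {"rows": [[0,9.1,2.5,0,0,0,0],[0,7.8,5.2,0,0,0,0],[0,5.9,7.3,0,0,0,0],[0,0,0,0,0,0,0]]}}

```text
time: 12.42
eef_pos: [465.9, -109.8, 108.3]
orientation: [[-0.246, 0.969, -0.001], [0.969, 0.246, -0.001], [-0.001, -0.002, -1.0]]
force: [-2.2, -1.0, 9.0]
finger_gap: 14.7
```

```bash
python3 - <<'E'
from h import *
rep();snap('wrist','w4.png');S=snap('side','s4.png');rep()
w=cv2.imread('pics/w4.png');s=cv2.imread('pics/s4.png')[160:340,220:420]
cv2.imwrite('pics/m4.png',np.hstack([cv2.resize(w,(400,300)),cv2.resize(s,(400,360))[:300]]) )
E
```

```text
t 12.425 p [ 465.9 -109.8  108.3] yaw 14.2 F [-2.2 -1.   9. ] T [-0.17  0.48  0.02] gap 14.7 j [  3.  34.  11. 120. -13.  27.  37.]
t 12.525 p [ 465.9 -109.8  108.3] yaw 14.2 F [-2.5 -0.8  9.3] T [-0.2   0.52 -0.02] gap 14.5 j [  3.  34.  11. 120. -13.  26.  37.]
```

View pics/m4.png

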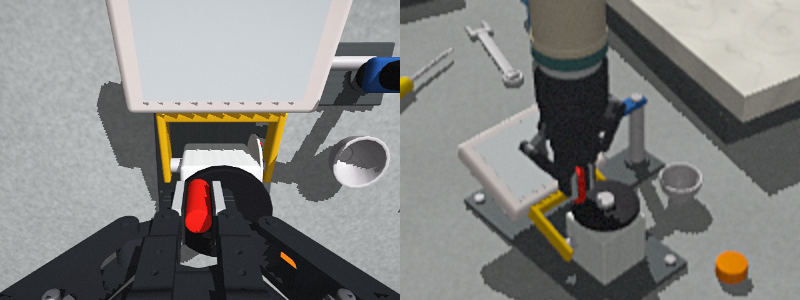

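Head is rising and the fingers are clear of the panel by a wide margin, so I continue to 2.0 turns.

Request:
{"api": "arm_command", "payload": {"rows": [[0,3.3,8.8,0,0,0,0],[0,0.4,9.4,0,0,0,0],[0,-2.5,9.0,0,0,0,0],[0,-5.2,7.8,0,0,0,0],[0,-7.3,5.9,0,0,0,0],[0,-8.8,3.3,0,0,0,0],[0,-9.4,0.4,0,0,0,0]]}}

```text
time: 13.4
eef_pos: [518.6, -123.6, 108.4]
orientation: [[-0.249, 0.969, 0.001], [0.969, 0.249, 0.003], [0.003, 0.002, -1.0]]
force: [0.5, 7.2, 6.9]
finger_gap: 14.8
```

```bash
cat >> h.py <<'E'
def tang():
    s=bot.get_state();d=s['eef_pos'][:2]-np.array([489.2,-130]);r=np.hypot(*d);t=np.array([d[1],-d[0]])/r
    print('ang',round(float(np.degrees(np.arctan2(d[1],d[0]))),1),'r',round(float(r),1),'resist',round(float(-s['force'][:2]@t),2),'radial',round(float(s['force'][:2]@d/r),2),'t',s['time'])
E
python3 - <<'E'
from h import *
tang()
W=[(489.2+30*np.cos(a),-130+30*np.sin(a),107,14.4,1) for a in np.radians(8-15*np.arange(1,25))]
plan(W,0,(489.2+30*np.cos(np.radians(8)),-130+30*np.sin(np.radians(8)),107,14.4))
E
```

```text
ang 12.3 r 30.1 resist 6.91 radial 2.0 t 13.4
[[0,-7.6,-1.9,0.0,0,0,-0.0],[0,-6.9,-3.8,0.0,0,0,-0.0],[0,-5.6,-5.4,0.0,0,0,-0.0],[0,-4.0,-6.7,0.0,0,0,-0.0],[0,-2.2,-7.5,0.0,0,0,-0.0],[0,-0.2,-7.8,0.0,0,0,-0.0],[0,1.9,-7.6,0.0,0,0,-0.0],[0,3.8,-6.9,0.0,0,0,-0.0],[0,5.4,-5.6,0.0,0,0,-0.0],[0,6.7,-4.0,0.0,0,0,-0.0]]
[[0,7.5,-2.2,0.0,0,0,-0.0],[0,7.8,-0.2,0.0,0,0,-0.0],[0,7.6,1.9,0.0,0,0,-0.0],[0,6.9,3.8,0.0,0,0,-0.0],[0,5.6,5.4,0.0,0,0,-0.0],[0,4.0,6.7,0.0,0,0,-0.0],[0,2.2,7.5,0.0,0,0,-0.0],[0,0.2,7.8,0.0,0,0,-0.0],[0,-1.9,7.6,0.0,0,0,-0.0],[0,-3.8,6.9,0.0,0,0,-0.0]]
[[0,-5.4,5.6,0.0,0,0,-0.0],[0,-6.7,4.0,0.0,0,0,-0.0],[0,-7.5,2.2,0.0,0,0,-0.0],[0,-7.8,0.2,0.0,0,0,-0.0]]
```

Request:
{"api": "arm_command", "payload": {"rows": [[0,-7.6,-1.9,0,0,0,0],[0,-6.9,-3.8,0,0,0,0],[0,0,0,0,0,0,0]]}}

```text
time: 13.78
eef_pos: [516.3, -141.6, 108.4]
orientation: [[-0.246, 0.969, 0.002], [0.969, 0.246, 0.0], [-0.0, 0.002, -1.0]]
force: [0.1, 3.2, 6.6]
finger_gap: 14.8
```

```bash
python3 -c "from h import *;tang()"
```

```text
ang -23.2 r 29.5 resist 2.98 radial -1.21 t 13.775
```

Request:
{"api": "arm_command", "payload": {"rows": [[0,-5.6,-5.4,0,0,0,0],[0,0,0,0,0,0,0]]}}

```text
time: 14.02
eef_pos: [512.3, -148.0, 108.4]
orientation: [[-0.246, 0.969, 0.001], [0.969, 0.246, 0.0], [0.0, 0.002, -1.0]]
force: [0.7, 3.4, 6.8]
finger_gap: 14.9
```

```bash
python3 -c "from h import *;tang()"
```

```text
ang -38.0 r 29.3 resist 3.09 radial -1.57 t 14.025
```

Request:
{"api": "arm_command", "payload": {"rows": [[0,-4.0,-6.7,0,0,0,0],[0,0,0,0,0,0,0]]}}

```text
time: 14.28
eef_pos: [506.7, -153.3, 108.4]
orientation: [[-0.247, 0.969, 0.001], [0.969, 0.247, 0.001], [0.0, 0.001, -1.0]]
force: [1.3, 3.5, 6.4]
finger_gap: 14.9
```

Request:
{"api": "arm_command", "payload": {"rows": [[0,-2.2,-7.5,0,0,0,0],[0,0,0,0,0,0,0]]}}

```text
time: 14.52
eef_pos: [500.1, -157.0, 108.4]
orientation: [[-0.247, 0.969, 0.001], [0.969, 0.247, 0.001], [0.001, 0.002, -1.0]]
force: [1.3, 4.3, 6.9]
finger_gap: 14.9
```

```bash
python3 -c "from h import *;tang()"
```

```text
ang -68.1 r 29.1 resist 2.79 radial -3.48 t 14.525
```

Request:
{"api": "arm_command", "payload": {"rows": [[0,-0.2,-7.8,0,0,0,0],[0,0,0,0,0,0,0]]}}

```text
time: 14.78
eef_pos: [492.9, -158.9, 108.4]
orientation: [[-0.247, 0.969, 0.002], [0.969, 0.247, 0.001], [0.001, 0.002, -1.0]]
force: [1.9, 4.2, 4.6]
finger_gap: 14.6
```

Request:
{"api": "arm_command", "payload": {"rows": [[0,1.9,-7.6,0,0,0,0],[0,0,0,0,0,0,0]]}}

```text
time: 15.02
eef_pos: [485.7, -158.9, 108.4]
orientation: [[-0.248, 0.969, 0.003], [0.969, 0.248, 0.001], [-0.0, 0.003, -1.0]]
force: [3.2, 4.5, 4.6]
finger_gap: 14.6
```

```bash
python3 -c "from h import *;tang()"
```

```text
ang -97.0 r 29.1 resist 2.64 radial -4.83 t 15.025
```

Request:
{"api": "arm_command", "payload": {"rows": [[0,3.8,-6.4,0,0,0,0],[0,0,0,0,0,0,0]]}}

```text
time: 15.28
eef_pos: [479.1, -157.4, 108.4]
orientation: [[-0.247, 0.969, 0.004], [0.969, 0.247, -0.0], [-0.001, 0.004, -1.0]]
force: [4.9, 3.7, 3.6]
finger_gap: 14.5
```

Request:
{"api": "arm_command", "payload": {"rows": [[0,5.4,-5.4,0,0,0,0],[0,0,0,0,0,0,0]]}}

```text
time: 15.52
eef_pos: [472.8, -154.3, 108.4]
orientation: [[-0.247, 0.969, 0.005], [0.969, 0.247, -0.001], [-0.003, 0.004, -1.0]]
force: [5.3, 2.1, 1.6]
finger_gap: 14.8
```

```bash
python3 -c "from h import *;tang()"
```

```text
ang -124.0 r 29.3 resist 3.25 radial -4.72 t 15.525
```

Request:
{"api": "arm_command", "payload": {"rows": [[0,6.7,-4.0,0,0,0,0],[0,0,0,0,0,0,0]]}}

```text
time: 15.78
eef_pos: [467.2, -149.6, 108.5]
orientation: [[-0.246, 0.969, 0.005], [0.969, 0.246, -0.002], [-0.004, 0.004, -1.0]]
force: [4.9, -0.4, 1.8]
finger_gap: 14.9
```

Request:
{"api": "arm_command", "payload": {"rows": [[0,7.5,-2.2,0,0,0,0],[0,0,0,0,0,0,0]]}}

```text
time: 16.02
eef_pos: [462.7, -143.3, 108.4]
orientation: [[-0.246, 0.969, 0.004], [0.969, 0.246, -0.003], [-0.004, 0.003, -1.0]]
force: [4.9, -1.7, 4.4]
finger_gap: 14.5
```

```bash
python3 -c "from h import *;tang()"
```

```text
ang -153.3 r 29.7 resist 3.76 radial -3.58 t 16.025
```

Request:
{"api": "arm_command", "payload": {"rows": [[0,7.8,-0.2,0,0,0,0],[0,0,0,0,0,0,0]]}}

```text
time: 16.27
eef_pos: [459.8, -135.8, 108.4]
orientation: [[-0.246, 0.969, 0.002], [0.969, 0.246, -0.002], [-0.003, 0.002, -1.0]]
force: [3.0, -2.2, 5.6]
finger_gap: 14.4
```

Request:
{"api": "arm_command", "payload": {"rows": [[0,7.6,2.1,0,0,0,0],[0,0,0,0,0,0,0]]}}

```text
time: 16.52
eef_pos: [459.1, -128.1, 108.3]
orientation: [[-0.245, 0.969, 0.001], [0.969, 0.245, -0.002], [-0.002, 0.0, -1.0]]
force: [1.4, -3.3, 7.4]
finger_gap: 14.8
```

```bash
python3 -c "from h import *;tang()"
```

```text
ang 176.3 r 30.2 resist 3.25 radial -1.63 t 16.525
```

Request:
{"api": "arm_command", "payload": {"rows": [[0,6.9,3.8,0,0,0,0],[0,0,0,0,0,0,0]]}}

```text
time: 16.77
eef_pos: [460.3, -120.3, 108.3]
orientation: [[-0.245, 0.97, -0.001], [0.97, 0.245, -0.002], [-0.001, -0.001, -1.0]]
force: [-0.4, -3.1, 8.5]
finger_gap: 14.6
```

Request:
{"api": "arm_command", "payload": {"rows": [[0,5.6,5.4,0,0,0,0],[0,0,0,0,0,0,0]]}}

```text
time: 17.02
eef_pos: [463.3, -113.4, 108.3]
orientation: [[-0.245, 0.97, -0.002], [0.97, 0.245, -0.001], [-0.0, -0.002, -1.0]]
force: [-2.1, -2.8, 11.2]
finger_gap: 14.8
```

```bash
python3 -c "from h import *;tang()"
```

```text
ang 147.3 r 30.7 resist 3.5 radial 0.29 t 17.025
```

Request:
{"api": "arm_command", "payload": {"rows": [[0,4.0,6.7,-0.5,0,0,0],[0,0,0,0,0,0,0]]}}

```text
time: 17.27
eef_pos: [468.0, -107.5, 108.3]
orientation: [[-0.245, 0.969, -0.004], [0.969, 0.245, -0.0], [0.001, -0.004, -1.0]]
force: [-2.2, -2.5, 8.7]
finger_gap: 15.1
```

Request:
{"api": "arm_command", "payload": {"rows": [[0,2.2,7.5,-0.5,0,0,0],[0,0,0,0,0,0,0]]}}

```text
time: 17.52
eef_pos: [473.7, -103.1, 108.4]
orientation: [[-0.245, 0.969, -0.007], [0.969, 0.245, 0.0], [0.002, -0.006, -1.0]]
force: [-3.9, -1.1, 7.4]
finger_gap: 15.0
```

```bash
python3 -c "from h import *;tang()"
```

```text
ang 120.0 r 31.0 resist 3.89 radial 1.0 t 17.525
```

Request:
{"api": "arm_command", "payload": {"rows": [[0,0.2,7.8,0,0,0,0],[0,0,0,0,0,0,0]]}}

```text
time: 17.77
eef_pos: [480.2, -100.3, 108.4]
orientation: [[-0.246, 0.969, -0.009], [0.969, 0.246, 0.002], [0.004, -0.008, -1.0]]
force: [-5.2, -0.7, 8.5]
finger_gap: 14.6
```

Request:
{"api": "arm_command", "payload": {"rows": [[0,-1.9,7.6,0,0,0,0],[0,0,0,0,0,0,0]]}}

```text
time: 18.02
eef_pos: [487.2, -99.0, 108.3]
orientation: [[-0.246, 0.969, -0.011], [0.969, 0.246, 0.003], [0.006, -0.009, -1.0]]
force: [-7.1, 3.3, 11.9]
finger_gap: 14.7
```

```bash
python3 -c "from h import *;tang()"
```

```text
ang 93.8 r 31.1 resist 6.89 radial 3.77 t 18.025
```

Request:
{"api": "arm_command", "payload": {"rows": [[0,-2.4,4.6,0,0,0,0],[0,0,0,0,0,0,0],[0,0,0,0,0,0,0]]}}

```text
time: 18.4
eef_pos: [491.7, -99.1, 108.3]
orientation: [[-0.247, 0.969, -0.011], [0.969, 0.247, 0.005], [0.007, -0.01, -1.0]]
force: [-6.9, 6.0, 12.3]
finger_gap: 14.9
```

```bash
python3 - <<'E'
from h import *
tang();rep();snap('wrist','w5.png');snap('side','s5.png');tang()
w=cv2.imread('pics/w5.png');s=cv2.imread('pics/s5.png')[170:320,230:390]
cv2.imwrite('pics/m5.png',np.hstack([cv2.resize(w[:300,160:560],(400,300)),cv2.resize(s,(320,300),interpolation=cv2.INTER_CUBIC)]))
E
```

```text
ang 85.3 r 31.0 resist 7.42 radial 5.43 t 18.4
t 18.4 p [491.7 -99.1 108.3] yaw 14.3 F [-6.9  6.  12.3] T [1.03 1.41 0.01] gap 14.9 j [  1.  36.  11. 116. -13.  30.  36.]
ang 85.3 r 31.0 resist 7.37 radial 5.24 t 18.5
```

View pics/m5.png

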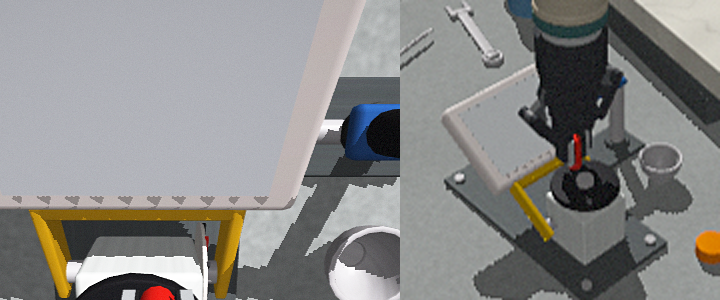

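Request:
{"api": "arm_command", "payload": {"rows": [[0,-2.4,3.6,0,0,0,0],[0,0,0,0,0,0,0],[0,0,0,0,0,0,0]]}}

```text
time: 18.88
eef_pos: [495.8, -99.7, 108.3]
orientation: [[-0.248, 0.969, -0.012], [0.969, 0.248, 0.006], [0.008, -0.01, -1.0]]
force: [-7.4, 6.4, 11.4]
finger_gap: 14.7
```

```bash
python3 - <<'E'
from h import *
tang();rep()
E
```

```text
ang 77.6 r 31.0 resist 8.59 radial 4.69 t 18.875
t 18.875 p [495.8 -99.7 108.3] yaw 14.3 F [-7.4  6.4 11.4] T [1.31 1.49 0.05] gap 14.7 j [  1.  36.  11. 116. -13.  30.  36.]
```

Resistance has risen steadily over about 0.5 rad, from 3.4 to 8.6 N at rest, which puts about 70 N on the foot. I'll release and lift away.

Request:
{"api": "arm_command", "payload": {"rows": [[45,0,0,0,0,0,0],[45,0,0,0,0,0,0],[45,0,0,0,0,0,0],[45,0,0,0,0,0,0]]}}

```text
time: 19.38
eef_pos: [501.5, -103.2, 108.6]
orientation: [[-0.246, 0.969, -0.0], [0.969, 0.246, -0.0], [-0.0, -0.0, -1.0]]
force: [0.8, -0.1, -0.4]
finger_gap: 38.4
```

Request:
{"api": "arm_command", "payload": {"rows": [[45,0,0,-20,0,0,0],[45,0,0,-40,0,0,0],[45,0,0,-40,0,0,0],[45,-40,0,-10,0,0,0],[45,-50,-15,0,0,0,0],[45,-50,-15,0,0,0,0],[45,-50,-15,0,0,0,0],[45,0,0,0,0,0,0],[45,0,0,0,0,0,0]]}}

```text
time: 20.5
eef_pos: [504.6, -297.6, 218.3]
orientation: [[-0.246, 0.969, -0.001], [0.969, 0.246, 0.001], [0.001, -0.0, -1.0]]
force: [0.8, 0.7, -0.9]
finger_gap: 38.0
```

```bash
python3 - <<'E'
from h import *
rep();w=snap('wrist','w6.png');t=snap('top','t6.png');s=snap('side','s6.png')
c=bot.calibration('side')
T=cv2.imread('pics/t6.png')[185:305,275:410];S=cv2.imread('pics/s6.png')[180:300,250:390]
cv2.imwrite('pics/m6.png',np.hstack([cv2.resize(T,(400,360),interpolation=cv2.INTER_CUBIC),cv2.resize(S,(400,360),interpolation=cv2.INTER_CUBIC)]))
t=bot.calibration('top')
hs=cv2.cvtColor(cv2.imread('pics/t6.png'),cv2.COLOR_BGR2HSV)
red=cv2.inRange(hs,(0,150,80),(6,255,255))|cv2.inRange(hs,(172,150,80),(180,255,255))
ys,xs=np.nonzero(red[225:285,345:400])
if len(xs):
    q=onz(t,xs.mean()+345,ys.mean()+225,137);print('handle',q,np.degrees(np.arctan2(q[1]+132.5,q[0]-486)))
E
```

```text
t 20.5 p [ 504.6 -297.6  218.3] yaw 14.2 F [ 0.8  0.7 -0.9] T [ 0.03 -0.08 -0.01] gap 38.0 j [ 18.  32.  15.  99. -10.  51.  52.]
handle [ 492.96611084 -101.66716543  137.        ] 77.26882332899139
```

View pics/m6.png

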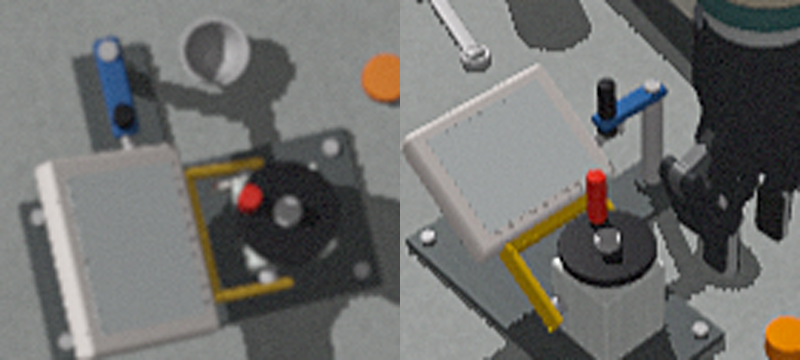

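```bash
python3 -c "from h import *;rep();bot.close_job()"
```

```text
t 20.65 p [ 505.3 -296.4  218.6] yaw 14.4 F [0.3 0.  0.4] T [ 0.   -0.06  0.05] gap 38.5 j [ 18.  32.  15.  99. -10.  51.  52.]
the job is handed in; nothing more can be done
```

I swung the stop arm to its end, wound the head up about 2.8 turns clockwise until the pin pressed on the sprung foot, let go and handed the job in at 20.7 s. I have no verdict, and the force on the foot is my estimate.

- **Stop arm:** at the end the knob stopped moving while the push rose to 11.5 N. The later top and side pictures show the arm lying along the pin, with its foot over it.
- **Crank:** resistance at rest was about 3.0–3.9 N while winding freely. It then climbed steadily over about 0.5 rad to 8.6 N, an extra 5 N or so, which puts about 65–70 N on the foot. The contact was felt in the crank only and not seen directly.
- **After letting go:** the handle stayed at about 77°, so there was no visible spring-back. The gripper is clear with no load on the wrist.
- **Bystanders:** the cup, cap and spanner look unmoved. I did not measure any of the bystanders after the job.
- **Disagreements:**
  - My first close-up position fix was about 3 mm off because the arm was still settling, and I corrected it.
  - The crank centre was about 1 mm off, which gave side loads of up to 5 N and up to 13 N along the handle while winding, so the foot force is only good to about ±25 N.

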